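# Spread a spring clip over a sprung collar and let it close in its groove

## Robot

A 6-joint arm with a two-finger parallel gripper is mounted at the origin on the work surface. World frame = base frame: x ahead of the robot, y to its left, z up, the work surface at z = 0. Lengths are in m, angles in rad, forces in N, time in s.
With the tool pointing down it reaches from about 0.225 to 0.875 m from the base axis. Payload 3.4 kg.
Tool frame: the origin (TCP) lies midway between the tips of the shut fingers; the grasp point (between the pads) lies 19 mm behind it (manip.pinch_z is the distance from the TCP to the grasp point, in m); z points along the fingers, y is the line along which they close (so a half turn about z gives the same grasp; the last joint's range is limited). The gripper opens to 85 mm and grips with 20 to 120 N. Pads are 22 mm wide; open, the fingers measure 114 mm over their backs; the gripper's body (76 mm by 85 mm) begins 54 mm behind the grasp point. The pads swing forward as they close: fully open they stand 13 mm farther back than shut.
Start: joints at [1.03, 0.276, 1.505, -0, 1.361, -0.121], TCP at [0.234, 0.525, 0.231] pointing down, gripper open.
Joint ranges: [-2.89, 2.89], [-0.75, 2.08], [0.22, 2.7], [-1.18, 4.32], [0.11, 2.71], [-2.7, 2.7]. Speed limits (rad/s): [2.57, 2.57, 3.14, 3.14, 3.14, 3.14].

## Interface

Orientations are given as a unit quaternion [w, x, y, z].
In Python, from rig import manip gives the robot as it stands.
- The arm moves only by the tool carry_out, never from a script. Its arguments are lists of equal length, an entry for each row: "delta_pos": the shift along the tool's x, y, z scaled (see below), a list of three; "turn": the turn, a rotation vector about the tool's x, y, z scaled (see below), a list of three; "claw": the closure, from -1 (fully open) to 1 (shut). A call has 1 to 12 rows; each row is the pose to reach, as a shift and turn from the pose commanded when the call began, along the tool's axes at that moment; what a row does not reach only later rows make up. The controller multiplies each number of a shift by 400 mm and each number of a turn by 30 degrees. A row lasts 1/10 s, in which the tool goes at most 50 mm and 8.59 degrees, less where a joint would pass 70% of its speed; a pose out of reach is approached as far as the arm can. A call with a number of a shift or a turn outside -1 to 1 is refused whole. A call with a gripper value outside its range is refused whole. The fingers move at their own pace and stop on an object; "force" is the grip in N (left out, the last holds). Time passes only in rows, so rows that repeat a pose let the fingers close. It gives the time, the measured TCP pose, the force, the opening and the grip force at its end, in the units of the state.
- manip.get_state(): the state, without advancing time (a new reading comes with each control period).
- manip.get_image(name): name is "side" or "top"; returns a dict with "image" (480x640x3 uint8, red, green, blue), "z_map" (480x640 float32, m along the optical axis (not along the pixel's ray), 0 where there is no reading), "fx", "fy", "cx", "cy" (pixels), "world_to_cam" (4x4, takes a point from world to camera coordinates). Camera axes: x right, y down, z forward; pixel columns grow to the right and rows downward; lengths in m; the calibration is good to about 2 mm. A picture is of the moment at which its call begins.
- manip.sign_off(): hands the job in; it is judged then, once.
Trained networks look in the newest picture that a camera, given by its name, has taken for a name from the list of things; names that differ only in an ending like _2 or _b are one class to them, and where a whole thing is asked for, a point or a joint stands for the part that bears it (a point fixed in the world has none). Each returns a list of dicts, best first, with "score" (0 to 1); they miss things now and then, are a little off and sometimes report something else, mostly with a low value. They report only what shows in the picture. A call takes as long as a camera call. They do not tell look-alikes from the thing itself.
- manip.spot_in(camera, query): "point" ([x, y, z] in m, in world coordinates, good to about 4 mm: the middle of the surface that is visible of it).
- manip.place_of(camera, query): "point" ([x, y, z] in m, in world coordinates, good to about 4 mm: a listed point, or the origin of a listed thing).
The state is a dict: "clock": time; "qpos": joint angles; "qd": joint speeds; "effort": joint torques, N m; "position": TCP position; "ee_rot": TCP orientation; "contact_force": force on the tool from outside, world axes, zero at the start; "moment": the same for the moment, N m; "width": finger opening in m; "gripper_force": force on a finger pad.
Only numpy, scipy, OpenCV 4.12 (cv2) and the standard library are available. Lean on these libraries where they do the work, as an engineer would, in place of code of your own. Each camera call takes 0.05 s, during which the arm holds its last target. There are 200 camera calls.

## Task

Fit the spring clip to the upright neck of the intake manifold: squeeze its two ears so that the ring spreads wide open, lift it off the bench and lower the open ring over the neck, press the sprung collar gently down to its stop with the ring, and only then let the ring close into the groove so that it lies level under the neck's lip and keeps the collar down. Leave the brass float and the hooked pick where they lie.

Things in the scene. Friction and masses are not known exactly. Their poses are not given: they have to be found in the camera images.
- clip: Two-jaw steel spring clip, 80 x 43 x 54 mm, 85 g, flat on the bench, ears up. Origin: ring centre, underside; z up; x from the hinge (x -42 mm) through the ring to the front (x +31 mm), where the jaws cross, so squeezing the ears OPENS the ring. Ring 5 mm thick, inner radius 16.5, outer 21.5 mm. Centred and fully open it clears the neck's lip by only 2 mm.
- ear_grip (a point): Where to grip, on the relaxed clip's midline: 12 mm ahead of the ring centre, 38 mm above its underside, midway between the ears: two flat upright plates, one on each side, 31 mm long in x, 3 mm thick, z 20 to 54 mm on the clip, open below their middle. 37 mm over the outer faces relaxed (42 at the corners), 20 mm and parallel when squeezed, then 14 mm ahead of the ring centre.
- clip_jaw (a joint): Spread of the ring: 0 relaxed, 0.32 rad at the hard stop, fully squeezed. The ears need 5 N at first, 12 N at the stop; a grip of 30 to 60 N holds them there. The ring passes the lip above 0.25. Closed in the groove it reads 0.02 to 0.06, caught on the lip over 0.13.
- manifold: Cast-aluminium manifold fixed on the bench: flange 120 x 80 x 12 mm, side port towards its y. Origin: centre of the underside, z up. On its z axis stands a fixed round neck, oiled: shaft of radius 17 mm, at its top a lip of radius 20 mm, 4 mm thick, then a cone 3 mm high to radius 17 mm. The neck is set higher or lower each time, not measured: its top is 72 to 84 mm above the bench.
- collar (a joint): How far the collar is pressed down, 0 to 0.0058 m (hard stop). Oiled steel collar, radius 26 mm, on the shaft; up, its face is 1 mm below the lip. Spring: 4 N at first, 10 N at the stop, then a steep rise; over 25 N bends it. At the stop it is 6.8 mm below the lip, so the 5 mm ring has 1.8 mm of room to close in this groove, and is then held up against the lip, the joint at about 0.004.
- brass_float: Brass carburetor float, a bystander: drum 26 mm in diameter, 30 mm long, with a small hinge tab. Origin on the bench under its middle.
- hooked_pick: Hooked steel pick, a bystander, about 145 mm long with a 12 mm handle, lying along its x. Origin on the bench near its middle.
Mind the look-alikes: they are no part of the job. There is more than one size of the clip; the job needs the middle-sized.

How it is judged:
On the way, in this order (a step that is already met when the one before it is completed fails the run):
1. the clip is squeezed open and lifted clear of the bench (value of joint clip_jaw above 0.25 rad and height (world z) of clip above 0.02 m), for 0.2 s.
2. the open ring, round the neck, presses the collar down to within 1 mm of its stop (value of joint clip_jaw above 0.22 rad and horizontal distance between clip and manifold below 0.012 m and value of joint collar above 0.0048 m), for 0.2 s.
At the end, for the whole second after the job is handed in: The ring has closed (spread under 0.09 rad) in the groove under the lip, within 4 mm of the neck's axis, level within 0.1 rad, at rest and let go, and by itself keeps the collar pressed down by more than 3 mm (value of joint collar above 0.003 m and horizontal distance between clip and manifold below 0.004 m and value of joint clip_jaw below 0.09 rad and angle between clip's own z axis and vertical below 0.1 rad and linear speed of clip below 0.02 m/s); the robot touches nothing.
It fails at once if the open ring is pushed on the collar, neck or manifold with more than 25 N (value of joint clip_jaw above 0.22 rad and contact force between clip and manifold above 25 N).
It fails at once if the robot pushes on the collar or manifold itself (contact force between any of the arm, the fingers and manifold above 5 N).
It fails at once if the float is disturbed (distance of brass_float from where it was at the start of the episode above 0.015 m).
It fails at once if the pick is disturbed (distance of hooked_pick from where it was at the start of the episode above 0.015 m).
It also fails if it takes over 61 s, if anything falls off the work surface, if the arm or the gripper's body presses on something with over 40 N, if the wrist force passes 120 N, or if a joint passes its speed limit or range.

## Working session

There is one attempt and no reset: what is moved stays moved. The work goes in short steps, Python scripts to look and compute and a tool call to move; the robot and the scene stay as the last step left them, time stands still between calls to the robot, and variables do not carry over. Pictures are saved under pics/ and viewed, at most 10 in all, crops included, and the job is handed in when it is done.

Besides the shell and the picture viewer there is one more tool, called after ">>>" as name(argument=value, ...), one argument or row to a line, values as JSON. carry_out: Moves the arm, as the interface text tells. Shifts and turns lie within -1 to 1; 1 stands for 400 mm of shift or 30 degrees of turn. Its arguments: {"type":"object","properties":{"delta_pos":{"type":"array","items":{"type":"array","items":{"type":"number","minimum":-1,"maximum":1}}},"turn":{"type":"array","items":{"type":"array","items":{"type":"number","minimum":-1,"maximum":1}}},"claw":{"type":"array","items":{"type":"number"}},"force":{"type":"number"}},"required":["delta_pos","turn","claw"]}

```bash
mkdir -p pics; ls; cat > h.py <<'E'
import numpy as np, cv2
from rig import manip
def cam(n):
    d=manip.get_image(n); return d
def save(d,f,crop=None,scale=1):
    im=cv2.cvtColor(d["image"],cv2.COLOR_RGB2BGR)
    if crop: x0,y0,x1,y1=crop; im=im[y0:y1,x0:x1]
    im=cv2.resize(im,None,fx=scale,fy=scale,interpolation=cv2.INTER_CUBIC); cv2.imwrite(f,im)
def proj(d,p):
    c=d["world_to_cam"]@np.append(p,1); return np.array([d["fx"]*c[0]/c[2]+d["cx"],d["fy"]*c[1]/c[2]+d["cy"]])
def cloud(d):
    z=d["z_map"].astype(float); v,u=np.mgrid[:480,:640]
    P=np.stack([(u-d["cx"])/d["fx"]*z,(v-d["cy"])/d["fy"]*z,z,np.ones_like(z)],-1)
    W=(P@np.linalg.inv(d["world_to_cam"]).T)[...,:3]; W[z==0]=np.nan; return W
E
cat > a.py <<'E'
from h import *
np.set_printoptions(precision=4,suppress=True)
t=cam("top");s=cam("side")
for n,d in(("top",t),("side",s)):
    save(d,f"pics/{n}0.png"); np.savez(f"{n}0.npz",**d)
    for q in("clip","ear_grip","manifold","collar","brass_float","hooked_pick"):
        for r in manip.place_of(n,q)[:4]: print(n,q,round(r["score"],2),np.array(r["point"]),proj(d,r["point"]).round())
print(manip.get_state()["ee_rot"],manip.pinch_z)
E
python3 a.py
```

```text
pics
top clip 0.9 [ 0.5722 -0.3566 -0.0018] [483. 238.]
top clip 0.81 [ 0.5627 -0.2012  0.0014] [399. 248.]
top clip 0.63 [ 0.6748 -0.1881 -0.0021] [386. 190.]
top ear_grip 0.85 [ 0.5811 -0.3726  0.0538] [500. 226.]
top ear_grip 0.6 [ 0.5729 -0.2137  0.0384] [408. 238.]
top ear_grip 0.47 [ 0.6592 -0.1836  0.0292] [386. 193.]
top manifold 0.77 [ 0.471   0.1807 -0.0001] [188. 314.]Traceback (most recent call last):
  File "a.py", line 7, in <module>
    for r in manip.place_of(n,q)[:4]: print(n,q,round(r["score"],2),np.array(r["point"]),proj(d,r["point"]).round())
             ~~~~~~~~~~~~~~^^^^^
ValueError: it knows: brass_float, clip, ear_grip, hooked_pick, manifold
```

```bash
sed -i 's/"collar",//' a.py; python3 a.py
```

```text
top clip 0.86 [ 0.5611 -0.2014  0.0034] [399. 249.]
top clip 0.75 [ 0.5767 -0.3564  0.0007] [483. 235.]
top clip 0.48 [ 0.6704 -0.1837 -0.0017] [384. 192.]
top ear_grip 0.88 [ 0.568  -0.2151  0.0379] [409. 241.]
top ear_grip 0.72 [ 0.5789 -0.3719  0.0555] [501. 227.]
top ear_grip 0.56 [ 0.6623 -0.181   0.026 ] [384. 192.]
top manifold 0.58 [ 0.4665  0.1776 -0.0008] [190. 316.]
top brass_float 0.51 [ 0.6529 -0.0103  0.0034] [290. 207.]
top hooked_pick 0.91 [ 0.4999  0.0104 -0.0013] [283. 291.]
side clip 0.98 [ 0.5604 -0.2074  0.0013] [318. 229.]
side clip 0.7 [ 0.6704 -0.1893 -0.0037] [260. 233.]
side ear_grip 0.91 [ 0.5693 -0.2137  0.035 ] [314. 213.]
side ear_grip 0.74 [ 0.6646 -0.1813  0.0313] [261. 220.]
side ear_grip 0.62 [ 0.5833 -0.3727  0.0556] [314. 163.]
side manifold 0.6 [ 0.4685  0.1759 -0.0009] [365. 408.]
side brass_float 0.62 [ 0.653  -0.006  -0.0019] [250. 299.]
[0.     0.2083 0.9781 0.    ] 0.0187
```

View pics/top0.png

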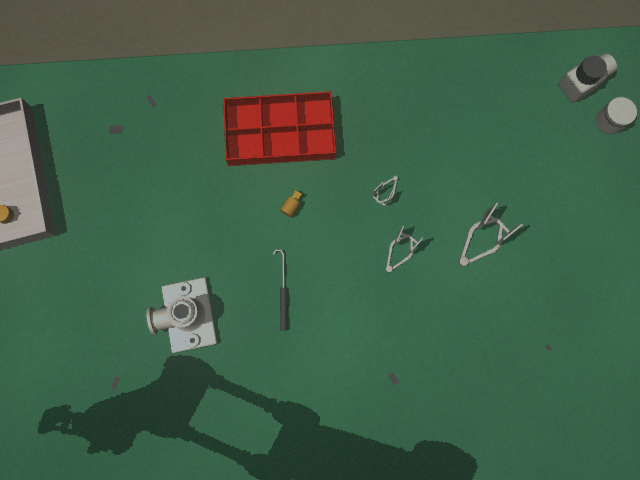

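View pics/side0.png

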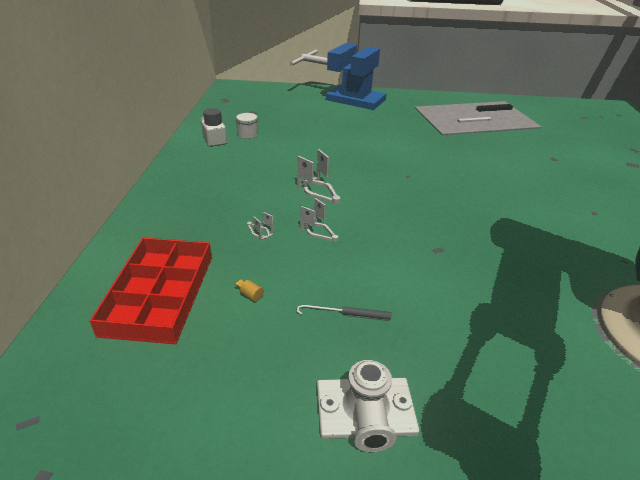

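The top view shows three candidates: a small clip at (386,190), a medium one at (402,250) and a large one at (488,237). I'll take the medium one at (402,250) and check it in a crop with cloud measurements. The manifold neck is at (182,312), with its side port to the left.

```bash
cat > b.py <<'E'
from h import *
np.set_printoptions(precision=4,suppress=True)
t=dict(np.load("top0.npz"));s=dict(np.load("side0.npz"))
im=[]
for d,c in((t,(370,215,440,285)),(s,(285,185,355,255))):
    x0,y0,x1,y1=c; im.append(cv2.resize(cv2.cvtColor(d["image"],cv2.COLOR_RGB2BGR)[y0:y1,x0:x1],(400,400),interpolation=cv2.INTER_CUBIC))
cv2.imwrite("pics/crop1.png",np.hstack(im))
for n,d in(("top",t),("side",s)):
    W=cloud(d).reshape(-1,3); print(n,"bench z",np.nanmedian(W[np.abs(W[:,2])<.02][:,2]))
    m=(np.hypot(W[:,0]-.562,W[:,1]+.203)<.07)&(W[:,2]<.1); P=W[m]; 
    e=P[P[:,2]>.022]; print("ears n",len(e),"max z",e[:,2].max())
    k,lab,cen=cv2.kmeans(e[:,:2].astype(np.float32),2,None,(3,50,1e-5),5,cv2.KMEANS_PP_CENTERS)
    for i in(0,1):
        q=e[lab[:,0]==i]; vv=np.linalg.eigh(np.cov(q[:,:2].T))[1][:,1]; print(" ear",q.mean(0),len(q),"dir",np.degrees(np.arctan2(vv[1],vv[0])),np.ptp(q[:,:2]@vv))
    v=cen[0]-cen[1]; a=np.degrees(np.arctan2(v[1],v[0])); print(" mid",cen.mean(0),"sep",np.linalg.norm(v),"ear-line deg",a)
    l=P[(P[:,2]>.003)&(P[:,2]<.02)]; print(" low n",len(l), "min y..",l[:,:2].min(0),l[:,:2].max(0))
    f=l[:,:2]-cen.mean(0); j=np.argsort(-np.linalg.norm(f,axis=1))[:6]; print(" hinge",l[j].mean(0))
    # manifold top
    M=W[(np.hypot(W[:,0]-.468,W[:,1]-.178)<.06)&(W[:,2]>.055)&(W[:,2]<.1)]
    zt=np.percentile(M[:,2],97); T=M[M[:,2]>zt-.005]; (c,r)=cv2.minEnclosingCircle(T[:,:2].astype(np.float32)); print(" neck top",zt,M[:,2].max(),"c",c,r,T.mean(0))
    h,b=np.histogram(M[:,2],bins=np.arange(.055,.095,.002)); print(h,b[0])
    F=W[(np.hypot(W[:,0]-.468,W[:,1]-.178)<.08)&(W[:,2]>.007)&(W[:,2]<.017)]; print(" flange",cv2.minAreaRect(F[:,:2].astype(np.float32)))
E
python3 b.py
```

```text
top bench z -1.1606714090950376e-05
ears n 85 max z 0.05764053362711996
 ear [ 0.5779 -0.1969  0.0482] 46 dir 152.24207248901163 0.030023797003570385
 ear [ 0.5579 -0.2242  0.0504] 39 dir 134.07033376809332 0.030821330436872185
 mid [ 0.5679 -0.2105] sep 0.03381719 ear-line deg 53.788986
 low n 437 min y.. [ 0.4923 -0.2709] [ 0.6309 -0.134 ]
 hinge [ 0.5417 -0.139   0.0045]
 neck top 0.07605317446334649 0.07907447912825882 c (0.4683026671409607, 0.17769594490528107) 0.019885094836354256 [0.4686 0.1774 0.0735]
[ 12   2   1  22  92 124  99 119 138 118  34  10   1   0   0   0   0   0
   0] 0.055
 flange ((0.46869713068008423, 0.17808851599693298), (0.1201348528265953, 0.08114653825759888), 7.9206366539001465)
side bench z -5.95499431822466e-05
ears n 388 max z 0.05454621986831398
 ear [ 0.5603 -0.2246  0.039 ] 173 dir 134.3448890285367 0.032445412917400884
 ear [ 0.5803 -0.1974  0.0387] 215 dir 152.6557826121257 0.03207789813534068
 mid [ 0.5703 -0.211 ] sep 0.033691406 ear-line deg -126.357834
 low n 198 min y.. [ 0.5224 -0.2354] [ 0.595  -0.1728]
 hinge [ 0.5239 -0.1761  0.0074]
 neck top 0.07457141186344371 0.07596217497778135 c (0.4693162143230438, 0.1779162585735321) 0.020659537985920906 [0.4698 0.1792 0.0721]
[ 11   0   0  36 179 271  60 265 230 221  14   0   0   0   0   0   0   0
   0] 0.055
 flange ((0.46768149733543396, 0.188599094748497), (0.12049512565135956, 0.10310008376836777), 7.8234028816223145)
```

View pics/crop1.png

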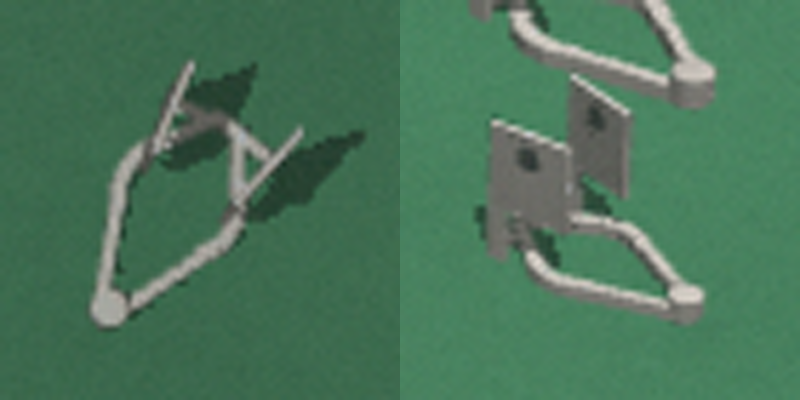

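The crop and sizes agree. The ears are 31–32 mm long with tops at 54 mm and about 34 mm apart, so the medium clip it is. Clip yaw is about -36.6° and the ear midpoint about (0.569, -0.211). The neck axis is about (0.4688, 0.178) with its top at about 0.075.

>>> carry_out(
  delta_pos=[
    [-0.757, -0.67, 0],
    [-0.757, -0.67, 0],
    [-0.757, -0.67, 0],
    [-0.757, -0.67, 0],
    [-0.757, -0.67, 0],
    [-0.757, -0.67, 0],
    [-0.757, -0.67, 0],
    [-0.757, -0.67, 0],
    [-0.757, -0.67, 0],
  ],
  turn=[
    [0, 0, 0],
    [0, 0, 0],
    [0, 0, 0],
    [0, 0, 0],
    [0, 0, 0],
    [0, 0, 0],
    [0, 0, 0],
    [0, 0, 0],
    [0, 0, 0],
  ],
  claw=[-1, -1, -1, -1, -1, -1, -1, -1, -1],
  force=45,
)

```text
clock: 1.75
position: [0.404, 0.1521, 0.2316]
ee_rot: [0.001, 0.212, 0.977, -0.001]
contact_force: [-0.7, 0.2, -0.1]
width: 0.0855
gripper_force: 0.0
```

>>> carry_out(
  delta_pos=[
    [-0.757, -0.67, 0.25],
    [-0.757, -0.67, 0.25],
    [-0.757, -0.67, 0.25],
    [-0.757, -0.67, 0.25],
    [-0.757, -0.67, 0.25],
    [-0.757, -0.67, 0.25],
    [-0.757, -0.67, 0.25],
    [-0.757, -0.67, 0.25],
    [-0.757, -0.67, 0.25],
    [-0.757, -0.67, 0.25],
    [-0.757, -0.67, 0.25],
  ],
  turn=[
    [0, 0, 0.418],
    [0, 0, 0.418],
    [0, 0, 0.418],
    [0, 0, 0.418],
    [0, 0, 0.418],
    [0, 0, 0.418],
    [0, 0, 0.418],
    [0, 0, 0.418],
    [0, 0, 0.418],
    [0, 0, 0.418],
    [0, 0, 0.418],
  ],
  claw=[-1, -1, -1, -1, -1, -1, -1, -1, -1, -1, -1],
)

```text
clock: 2.85
position: [0.5684, -0.2097, 0.1311]
ee_rot: [-0.001, 0.314, 0.949, 0.001]
contact_force: [-0.5, -0.4, -0.0]
width: 0.0856
gripper_force: 0.0
```

>>> carry_out(
  delta_pos=[
    [-0.004, 0, 0.1],
    [-0.004, 0, 0.19],
    [-0.004, 0, 0.24],
    [-0.004, 0, 0.275],
    [-0.004, 0, 0.275],
    [-0.004, 0, 0.275],
  ],
  turn=[
    [0, 0, 0],
    [0, 0, 0],
    [0, 0, 0],
    [0, 0, 0],
    [0, 0, 0],
    [0, 0, 0],
  ],
  claw=[-1, -1, -1, -1, -1, -1],
)

```text
clock: 3.45
position: [0.5703, -0.2106, 0.0223]
ee_rot: [0.0, 0.313, 0.95, 0.0]
contact_force: [-0.4, -0.2, 0.5]
width: 0.0851
gripper_force: 0.0
```

```bash
python3 - <<'E'
from h import *
t=cam("top");s=cam("side")
im=[]
for d in(t,s):
    u,v=proj(d,[.569,-.211,.04]).astype(int); im.append(cv2.resize(cv2.cvtColor(d["image"],cv2.COLOR_RGB2BGR)[v-45:v+45,u-45:u+45],(400,400),interpolation=cv2.INTER_CUBIC))
cv2.imwrite("pics/g1.png",np.hstack(im))
st=manip.get_state(); print(st["position"],st["contact_force"],manip.pinch_z)
E
```

```text
[ 0.57106336 -0.21159631  0.02297557] [-0.5527281  -0.12118956  0.29061758] 0.0187
```

View pics/g1.png

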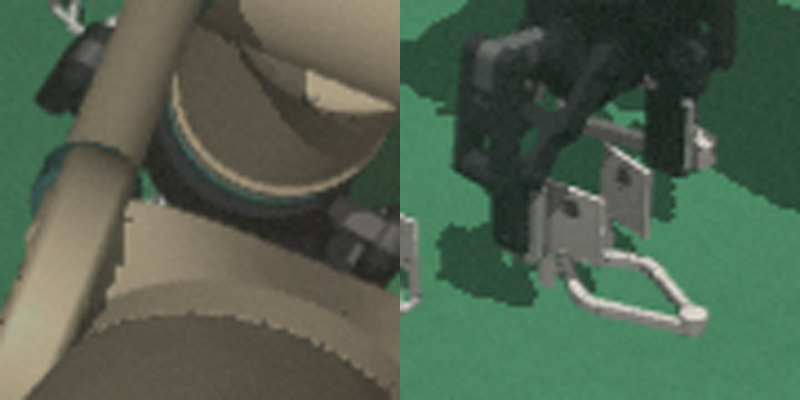

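The fingers straddle both ears: near finger at (515,230), far finger at (675,150) in the right half. Now squeeze.

>>> carry_out(
  delta_pos=[
    [0, 0, 0],
    [0, 0, 0],
    [0, 0, 0],
    [0, 0, 0],
    [0, 0, 0],
    [0, 0, 0],
    [0, 0, 0],
    [0, 0, 0],
    [0, 0, 0],
    [0, 0, 0],
    [0, 0, 0],
    [0, 0, 0],
  ],
  turn=[
    [0, 0, 0],
    [0, 0, 0],
    [0, 0, 0],
    [0, 0, 0],
    [0, 0, 0],
    [0, 0, 0],
    [0, 0, 0],
    [0, 0, 0],
    [0, 0, 0],
    [0, 0, 0],
    [0, 0, 0],
    [0, 0, 0],
  ],
  claw=[-0.3, -0.1, 0, 0.1, 0.2, 0.3, 0.4, 0.5, 0.6, 0.8, 1, 1],
  force=45,
)

```text
clock: 4.75
position: [0.5729, -0.2138, 0.0237]
ee_rot: [0.003, 0.314, 0.949, -0.001]
contact_force: [0.9, -0.3, 10.2]
width: 0.0181
gripper_force: 43.6
```

>>> carry_out(
  delta_pos=[
    [0, 0, -0.02],
    [0, 0, -0.05],
    [0, 0, -0.1],
    [0, 0, -0.18],
    [0, 0, -0.26],
    [0, 0, -0.32],
    [0, 0, -0.36],
    [0, 0, -0.36],
  ],
  turn=[
    [0, 0, 0],
    [0, 0, 0],
    [0, 0, 0],
    [0, 0, 0],
    [0, 0, 0],
    [0, 0, 0],
    [0, 0, 0],
    [0, 0, 0],
  ],
  claw=[1, 1, 1, 1, 1, 1, 1, 1],
)

```text
clock: 5.55
position: [0.5715, -0.2128, 0.1684]
ee_rot: [0.003, 0.314, 0.949, -0.0]
contact_force: [0.6, -0.3, -0.7]
width: 0.0177
gripper_force: 44.7
```

```bash
cat > c.py <<'E'
from h import *
import sys
np.set_printoptions(precision=4,suppress=True)
st=manip.get_state(); p=st["position"]; q=st["ee_rot"]
from scipy.spatial.transform import Rotation as R
Rt=R.from_quat([q[1],q[2],q[3],q[0]]).as_matrix(); cx=-Rt[:,0]
print("tcp",p,"q",q,"F",st["contact_force"],"w",st["width"],"g",st["gripper_force"],"tilt",np.degrees(np.arccos(-Rt[2,2])))
im=[]; 
for n in("side","top"):
    d=cam(n); W=cloud(d).reshape(-1,3); np.savez(n+sys.argv[1]+".npz",**d)
    L=(W-p)@Rt  # tool frame
    m=(np.abs(L[:,1])<.035)&(L[:,0]>-.04)&(L[:,0]<.075)&(L[:,2]>.003)&(L[:,2]<.06)
    A=L[m]; print(n,len(A))
    if len(A)>20: print(" tool-frame low pts x range",np.percentile(A[:,0],[1,50,99]),"y",np.percentile(A[:,1],[1,50,99]),"z",np.percentile(A[:,2],[5,50,95]))
    for r in manip.place_of(n,"clip")[:3]: print(n,round(r["score"],2),np.array(r["point"]),"tool",(np.array(r["point"])-p)@Rt)
    u,v=proj(d,p-[0,0,.01]).astype(int); u=np.clip(u,55,585);v=np.clip(v,55,425)
    im.append(cv2.resize(cv2.cvtColor(d["image"],cv2.COLOR_RGB2BGR)[v-55:v+55,u-55:u+55],(400,400),interpolation=cv2.INTER_CUBIC))
cv2.imwrite(f"pics/{sys.argv[1]}.png",np.hstack(im))
E
python3 c.py l1
```

```text
tcp [ 0.5715 -0.2128  0.1684] q [ 0.0027  0.3139  0.9494 -0.0004] F [ 0.6039 -0.3366 -0.7156] w 0.017711909924528774 g 44.69801051309332 tilt 0.3083499380959109
side 349
 tool-frame low pts x range [-0.0145  0.0191  0.062 ] y [-0.0263  0.0068  0.0293] z [0.0129 0.0194 0.0233]
side 0.9 [ 0.5604 -0.1997  0.1469] tool [0.0168 0.0039 0.0214]
side 0.79 [ 0.6725 -0.19   -0.0003] tool [-0.0667  0.0783  0.1691]
side 0.74 [ 0.5731 -0.3553  0.0015] tool [-0.0854 -0.1136  0.1672]
top 196
 tool-frame low pts x range [0.0026 0.0385 0.0632] y [-0.0274 -0.0111  0.0227] z [0.0155 0.021  0.0247]
top 0.73 [ 0.5617 -0.1956  0.144 ] tool [0.0182 0.0079 0.0243]
top 0.56 [ 0.5727 -0.3552  0.    ] tool [-0.085  -0.1138  0.1687]
top 0.52 [ 0.6696 -0.1841 -0.0007] tool [-0.0608  0.0813  0.1695]
```

View pics/l1.png

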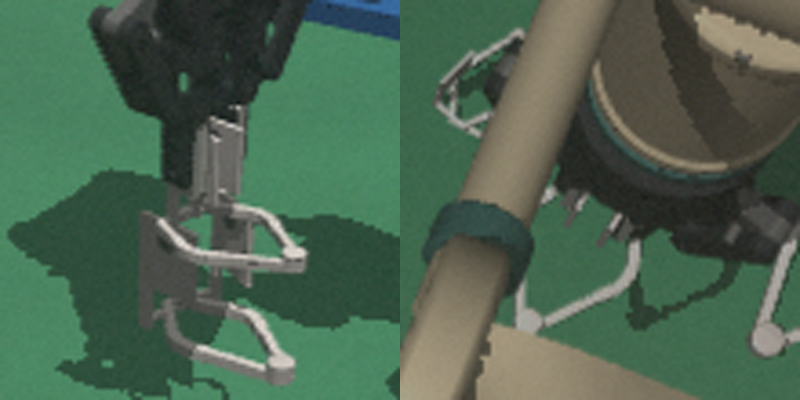

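The clip is held and open, about level. The hinge shows at (292,258) in the side crop; the lower clip at (280,365) is the large one on the bench. Next I'll locate the hinge and ring precisely in the tool frame.

```bash
cat > d.py <<'E'
from h import *
import sys
from scipy.spatial.transform import Rotation as R
np.set_printoptions(precision=4,suppress=True)
def ana(tag,p,q):
    Rt=R.from_quat([q[1],q[2],q[3],q[0]]).as_matrix()
    for n in("side","top"):
        d=dict(np.load(n+tag+".npz")); L=(cloud(d).reshape(-1,3)-p)@Rt
        m=(np.abs(L[:,1])<.045)&(L[:,0]>.005)&(L[:,0]<.08)&(L[:,2]>.008)&(L[:,2]<.035); A=L[m]
        H=A[A[:,0]>.053]; print(n,"hinge",len(H),H.mean(0),"ext x",np.percentile(H[:,0],98),"y",np.percentile(H[:,1],[5,95]))
        for a in np.arange(.005,.07,.006):
            B=A[(A[:,0]>=a)&(A[:,0]<a+.006)]
            l=B[B[:,1]<0];r=B[B[:,1]>=0]
            f=lambda s:(s[:,1].min().round(4),s[:,1].max().round(4),np.median(s[:,2]).round(4),len(s)) if len(s) else None
            print("  x%.3f"%(a+.003),f(l),f(r))
if __name__=="__main__":
    ana("l1",np.array([0.5715,-0.2128,0.1684]),[0.0027,0.3139,0.9494,-0.0004])
E
python3 d.py
```

```text
side hinge 45 [0.0583 0.0031 0.0176] ext x 0.06255084361129047 y [-0.0025  0.0073]
  x0.008 (np.float64(-0.0262), np.float64(-0.019), np.float64(0.0198), 13) (np.float64(0.0245), np.float64(0.0287), np.float64(0.019), 10)
  x0.014 (np.float64(-0.0287), np.float64(-0.0207), np.float64(0.0195), 13) (np.float64(0.0246), np.float64(0.0295), np.float64(0.0203), 10)
  x0.020 (np.float64(-0.0256), np.float64(-0.0207), np.float64(0.0196), 8) (np.float64(0.023), np.float64(0.0309), np.float64(0.0201), 15)
  x0.026 (np.float64(-0.0238), np.float64(-0.0171), np.float64(0.0189), 7) (np.float64(0.0171), np.float64(0.0276), np.float64(0.02), 17)
  x0.032 (np.float64(-0.0205), np.float64(-0.0149), np.float64(0.0198), 8) (np.float64(0.0164), np.float64(0.0226), np.float64(0.0206), 14)
  x0.038 (np.float64(-0.0176), np.float64(-0.0101), np.float64(0.0197), 9) (np.float64(0.0114), np.float64(0.0201), np.float64(0.0199), 16)
  x0.044 (np.float64(-0.0142), np.float64(-0.0074), np.float64(0.0186), 6) (np.float64(0.0083), np.float64(0.0171), np.float64(0.0202), 13)
  x0.050 (np.float64(-0.0104), np.float6
[... 957 characters left out ...]
64(-0.0166), np.float64(0.022), 16) None
  x0.038 (np.float64(-0.0196), np.float64(-0.0129), np.float64(0.0223), 11) None
  x0.044 (np.float64(-0.0159), np.float64(-0.0094), np.float64(0.0206), 12) (np.float64(0.0108), np.float64(0.0108), np.float64(0.0208), 1)
  x0.050 (np.float64(-0.0123), np.float64(-0.0062), np.float64(0.0219), 12) (np.float64(0.0054), np.float64(0.0105), np.float64(0.0214), 10)
  x0.056 (np.float64(-0.0088), np.float64(-0.0), np.float64(0.0194), 17) (np.float64(0.0004), np.float64(0.0088), np.float64(0.0191), 17)
  x0.062 (np.float64(-0.0055), np.float64(-0.0003), np.float64(0.0167), 11) (np.float64(0.0005), np.float64(0.0056), np.float64(0.0171), 13)
  x0.068 None None
```

>>> carry_out(
  delta_pos=[
    [0.7475, 0.631, 0],
    [0.7475, 0.631, 0],
    [0.7475, 0.631, 0],
    [0.7475, 0.631, 0],
    [0.7475, 0.631, 0],
    [0.7475, 0.631, 0],
    [0.7475, 0.631, 0],
    [0.7475, 0.631, 0],
    [0.7475, 0.631, 0.06],
    [0.7475, 0.631, 0.06],
    [0.7475, 0.631, 0.06],
  ],
  turn=[
    [0, 0, 0],
    [0, 0, 0],
    [0, 0, 0],
    [0, 0, 0],
    [0, 0, 0],
    [0, 0, 0],
    [0, 0, 0],
    [0, 0, 0],
    [0, 0, 0],
    [0, 0, 0],
    [0, 0, 0],
  ],
  claw=[1, 1, 1, 1, 1, 1, 1, 1, 1, 1, 1],
)

```text
clock: 6.85
position: [0.4797, 0.1683, 0.1403]
ee_rot: [-0.001, 0.314, 0.949, -0.001]
contact_force: [0.0, -0.1, -0.2]
width: 0.0178
gripper_force: 44.7
```

```bash
python3 c.py n1; python3 - <<'E'
import d,numpy as np
from rig import manip
s=manip.get_state(); d.ana("n1",np.array(s["position"]),s["ee_rot"])
E
```

```text
tcp [0.4797 0.1683 0.1403] q [-0.0013  0.3139  0.9495 -0.0009] F [ 0.0177 -0.1255 -0.2279] w 0.01777854942122572 g 44.65111741796136 tilt 0.1838340125572146
side 810
 tool-frame low pts x range [-0.0144  0.0276  0.0615] y [-0.0266  0.0091  0.0287] z [0.0138 0.0188 0.0228]
side 0.86 [ 0.5713 -0.3578 -0.0017] tool [-0.3874 -0.3675  0.1422]
side 0.85 [ 0.6705 -0.1884  0.0014] tool [-0.366  -0.1724  0.1386]
side 0.65 [0.469  0.1813 0.1211] tool [0.0163 0.0041 0.0192]
top 194
 tool-frame low pts x range [-0.0159  0.0421  0.06  ] y [-0.0255 -0.0059  0.0151] z [0.0119 0.0166 0.021 ]
top 0.65 [ 0.5711 -0.3589  0.    ] tool [-0.3879 -0.3685  0.1405]
top 0.54 [0.4761 0.185  0.1194] tool [0.0128 0.0113 0.0209]
top 0.53 [ 0.6742 -0.1876  0.0002] tool [-0.3685 -0.1695  0.1398]
side hinge 138 [0.0583 0.0018 0.018 ] ext x 0.06352985359949587 y [-0.0046  0.0066]
  x0.008 (np.float64(-0.0274), np.float64(-0.0196), np.float64(0.0218), 20) (np.float64(0.0193), np.float64(0.0269), np.float64(0.0204), 29)
  x0.014 (np.float64(-0.0291), np.float64(-0.0223), np.float64(0.0208), 33) (np.float64(0.0223), np.
[... 1566 characters left out ...]
at64(-0.0178), np.float64(-0.0125), np.float64(0.0179), 14) (np.float64(0.0118), np.float64(0.0141), np.float64(0.0197), 4)
  x0.044 (np.float64(-0.0144), np.float64(-0.0075), np.float64(0.0181), 15) (np.float64(0.0082), np.float64(0.0157), np.float64(0.0188), 16)
  x0.050 (np.float64(-0.0111), np.float64(-0.0022), np.float64(0.0189), 16) (np.float64(0.0002), np.float64(0.0109), np.float64(0.019), 18)
  x0.056 (np.float64(-0.0066), np.float64(-0.0), np.float64(0.0161), 21) (np.float64(0.0009), np.float64(0.0071), np.float64(0.0152), 13)
  x0.062 (np.float64(-0.0049), np.float64(-0.0002), np.float64(0.0142), 8) (np.float64(0.0005), np.float64(0.0034), np.float64(0.0158), 5)
  x0.068 None None
```

View pics/n1.png

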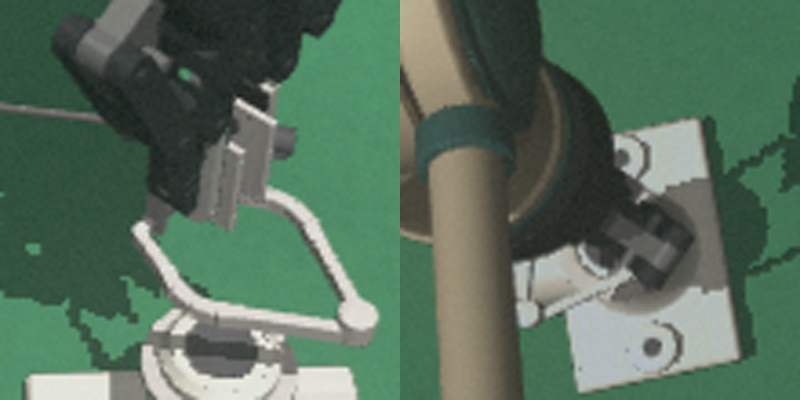

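The ring is open and symmetric in the tool frame, centred at tool x ≈ 0.0165. The side crop shows it above the neck at (225,350). I need about 2 mm of correction, then I'll lower to just above the neck.

>>> carry_out(
  delta_pos=[
    [-0.0035, 0.004, 0.04],
    [-0.0035, 0.004, 0.08],
    [-0.0035, 0.004, 0.09],
    [-0.0035, 0.004, 0.09],
    [-0.0035, 0.004, 0.09],
  ],
  turn=[
    [0, 0, 0],
    [0, 0, 0],
    [0, 0, 0],
    [0, 0, 0],
    [0, 0, 0],
  ],
  claw=[1, 1, 1, 1, 1],
)

```text
clock: 7.55
position: [0.4834, 0.169, 0.1061]
ee_rot: [0.001, 0.314, 0.949, 0.0]
contact_force: [0.8, 0.5, -0.3]
width: 0.0175
gripper_force: 44.7
```

```bash
python3 - <<'E'
from h import *
from scipy.spatial.transform import Rotation as R
from scipy.optimize import least_squares
np.set_printoptions(precision=4,suppress=True)
st=manip.get_state(); p=np.array(st["position"]); q=st["ee_rot"]; Rt=R.from_quat([q[1],q[2],q[3],q[0]]).as_matrix()
print(p,q,st["contact_force"])
d=cam("side"); W=cloud(d)
np.savez("siden2.npz",**d)
L=(W.reshape(-1,3)-p)@Rt
A=L[(np.abs(L[:,1])<.045)&(L[:,0]>.01)&(L[:,0]<.08)&(L[:,2]>.01)&(L[:,2]<.026)]
print("hinge",A[A[:,0]>.053].mean(0))
H=A[A[:,0]>.053].mean(0); c=p+Rt@np.array([H[0]-.042,0,.0215]); print("ring centre",c)
M=W.reshape(-1,3); M=M[(np.hypot(M[:,0]-.4688,M[:,1]-.178)<.03)&(M[:,2]>.06)&(M[:,2]<.0785)]
h,b=np.histogram(M[:,2],bins=np.arange(.06,.08,.001)); print(h)
x0,y0=proj(d,[.4688,.178,.075]).astype(int); print(x0,y0, proj(d,[.4688,.178,.075]))
im=cv2.cvtColor(d["image"],cv2.COLOR_RGB2BGR)
a,bb=max(y0-50,0),x0-50; im=cv2.resize(im[a:a+80,bb:bb+106],None,fx=7,fy=7,interpolation=cv2.INTER_CUBIC)
for rad,z,col,cc in((.020,.072,(0,0,255),(.4688,.178)),(.0165,c[2]-.0,(255,0,0),c[:2])):
    pts=np.array([(proj(d,[cc[0]+rad*np.cos(t),cc[1]+rad*np.sin(t),z])-[bb,a]+.5)*7 for t in np.linspace(0,6.28,60)]).astype(int); cv2.polylines(im,[pts],True,col,1)
cv2.imwrite("pics/n2.png",im)
E
```

```text
[0.4834 0.169  0.1061] [0.0006 0.3142 0.9494 0.0004] [ 0.7629  0.5124 -0.335 ]
hinge [0.0575 0.0023 0.0164]
ring centre [0.471  0.1783 0.0846]
[  3  11  13  34 110 151  67  20  15  81 117  76  90 132  71  10   1   0
   0   0]
370 371 [370.9998 371.9113]
```

View pics/n2.png

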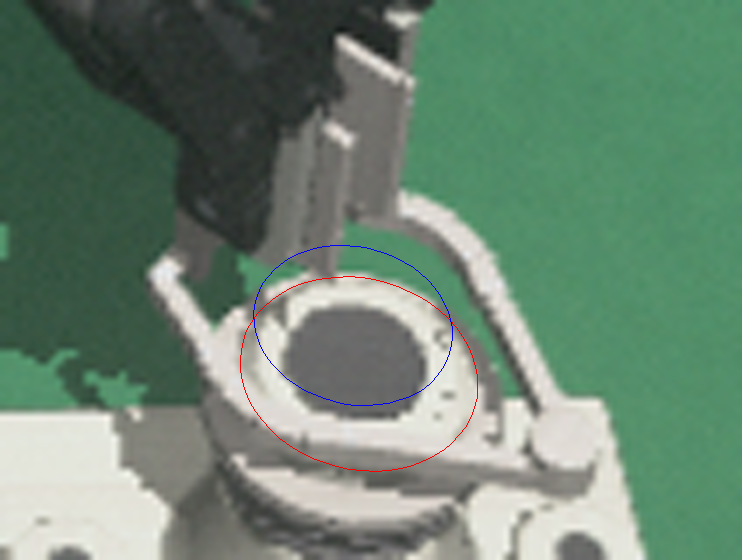

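The ring sits just above the lip. The lip centre in the picture is at about (357,370) and the hinge at (565,440), which matches the neck estimate. I'll average TCP readings to beat the noise.

```bash
python3 - <<'E'
from h import *
np.set_printoptions(precision=4,suppress=True)
P=[];W=[]
for i in range(6):
    d=cam("side"); P.append(manip.get_state()["position"]); W.append(cloud(d))
P=np.array(P); print(P,P.mean(0))
W=np.nanmedian(W,0)
p=P.mean(0); a=np.radians(143.4); xt=np.array([np.cos(a),np.sin(a)]); yt=np.array([np.sin(a),-np.cos(a)])
Q=W.reshape(-1,3); Q=Q[(Q[:,2]>.0815)&(Q[:,2]<.094)]
l=np.stack([(Q[:,:2]-[.4688,.178])@xt,(Q[:,:2]-[.4688,.178])@yt,Q[:,2]],1)   # neck-centred, clip-aligned
l=l[(np.abs(l[:,1])<.04)&(l[:,0]>-.03)&(l[:,0]<.06)]
print("ext x",np.percentile(l[:,0],99.5),"hinge mean",l[l[:,0]>.037].mean(0))
for x in np.arange(-.012,.04,.006):
    B=l[(l[:,0]>=x)&(l[:,0]<x+.006)]; L=B[B[:,1]<-.002];R_=B[B[:,1]>.002]
    if len(L) and len(R_): print("%.3f"%(x+.003),np.array([L[:,1].min(),L[:,1].max(),R_[:,1].min(),R_[:,1].max()]),"mid",(L[:,1].min()+R_[:,1].max())/2,"z",np.percentile(L[:,2],90),np.percentile(R_[:,2],90))
E
```

```text
[[0.4834 0.1692 0.1062]
 [0.4833 0.1692 0.1061]
 [0.4832 0.1693 0.106 ]
 [0.4831 0.1693 0.1059]
 [0.4829 0.1693 0.1057]
 [0.4828 0.1693 0.1056]] [0.4831 0.1693 0.1059]
ext x 0.04502221283468809 hinge mean [0.0412 0.0038 0.0897]
-0.009 [-0.0263 -0.0184  0.0227  0.0298] mid 0.0017438064951034692 z 0.08773744120269583 0.08764740376449263
-0.003 [-0.0266 -0.0211  0.0246  0.0303] mid 0.0018597089971612787 z 0.08754858147313664 0.0879916117527563
0.003 [-0.0261 -0.0198  0.0239  0.03  ] mid 0.0019278237667188832 z 0.08805960059920823 0.08752908385280828
0.009 [-0.0244 -0.0159  0.0193  0.0281] mid 0.0018436574596224827 z 0.08777642861772947 0.08764010551051689
0.015 [-0.0193 -0.0135  0.0167  0.0246] mid 0.0026596421949569952 z 0.08803307528820051 0.08798803858515755
0.021 [-0.0161 -0.009   0.0137  0.0209] mid 0.0023850095357297336 z 0.08804133339462142 0.08783763331530528
0.027 [-0.0133 -0.0056  0.0087  0.0167] mid 0.0016975176913446195 z 0.08774535673316575 0.08800041845956741
0.033 [-0.0083 -0.0024  0.0025  0.013 ] mid 0.002346731070876612 z 0.08842042134917114 0.09084686003107645
0.039 [-0.0039 -0.0021  0.0022  0.009 ] mid 0.0025801227897826965 z 0.09192833041839742 0.09170462307299805
```

Camera and TCP agree: the ring is about 1.6 mm off along tool y. Correct that and lower past the lip.

>>> carry_out(
  delta_pos=[
    [0.001, -0.0043, 0],
    [0.001, -0.0043, 0],
    [0.001, -0.0043, 0.005],
    [0.001, -0.0043, 0.01],
    [0.001, -0.0043, 0.015],
    [0.001, -0.0043, 0.02],
    [0.001, -0.0043, 0.02],
  ],
  turn=[
    [0, 0, 0],
    [0, 0, 0],
    [0, 0, 0],
    [0, 0, 0],
    [0, 0, 0],
    [0, 0, 0],
    [0, 0, 0],
  ],
  claw=[1, 1, 1, 1, 1, 1, 1],
)

```text
clock: 8.6
position: [0.4811, 0.168, 0.0969]
ee_rot: [-0.0, 0.314, 0.949, -0.0]
contact_force: [-0.9, 0.0, -0.9]
width: 0.018
gripper_force: 44.7
```

>>> carry_out(
  delta_pos=[
    [0, 0, 0.003],
    [0, 0, 0.006],
    [0, 0, 0.009],
    [0, 0, 0.012],
    [0, 0, 0.012],
    [0, 0, 0.012],
  ],
  turn=[
    [0, 0, 0],
    [0, 0, 0],
    [0, 0, 0],
    [0, 0, 0],
    [0, 0, 0],
    [0, 0, 0],
  ],
  claw=[1, 1, 1, 1, 1, 1],
)

```text
clock: 9.2
position: [0.4813, 0.1681, 0.0925]
ee_rot: [-0.0, 0.314, 0.949, 0.0]
contact_force: [-0.1, 0.4, -0.7]
width: 0.0178
gripper_force: 44.7
```

>>> carry_out(
  delta_pos=[
    [0, 0, 0.002],
    [0, 0, 0.004],
    [0, 0, 0.005],
    [0, 0, 0.005],
    [0, 0, 0.005],
  ],
  turn=[
    [0, 0, 0],
    [0, 0, 0],
    [0, 0, 0],
    [0, 0, 0],
    [0, 0, 0],
  ],
  claw=[1, 1, 1, 1, 1],
)

```text
clock: 9.7
position: [0.4814, 0.1681, 0.0905]
ee_rot: [-0.0, 0.314, 0.949, 0.0]
contact_force: [0.0, -0.2, -0.8]
width: 0.0179
gripper_force: 44.7
```

>>> carry_out(
  delta_pos=[
    [0, 0, 0.001],
    [0, 0, 0.0025],
    [0, 0, 0.0025],
    [0, 0, 0.0025],
  ],
  turn=[
    [0, 0, 0],
    [0, 0, 0],
    [0, 0, 0],
    [0, 0, 0],
  ],
  claw=[1, 1, 1, 1],
)

```text
clock: 10.1
position: [0.4813, 0.1681, 0.0895]
ee_rot: [-0.0, 0.314, 0.949, 0.0]
contact_force: [-0.0, -0.9, -0.8]
width: 0.0176
gripper_force: 44.7
```

>>> carry_out(
  delta_pos=[
    [0, 0, 0.001],
    [0, 0, 0.0025],
    [0, 0, 0.0025],
    [0, 0, 0.0025],
  ],
  turn=[
    [0, 0, 0],
    [0, 0, 0],
    [0, 0, 0],
    [0, 0, 0],
  ],
  claw=[1, 1, 1, 1],
)

```text
clock: 10.5
position: [0.4814, 0.1681, 0.0889]
ee_rot: [0.0, 0.314, 0.949, 0.0]
contact_force: [-1.1, -0.2, 3.2]
width: 0.0178
gripper_force: 45.2
```

>>> carry_out(
  delta_pos=[
    [0, 0, 0.001],
    [0, 0, 0.0025],
    [0, 0, 0.0025],
    [0, 0, 0.0025],
  ],
  turn=[
    [0, 0, 0],
    [0, 0, 0],
    [0, 0, 0],
    [0, 0, 0],
  ],
  claw=[1, 1, 1, 1],
)

```text
clock: 10.9
position: [0.4815, 0.1681, 0.0877]
ee_rot: [0.0, 0.314, 0.949, 0.0]
contact_force: [0.6, -1.4, 3.6]
width: 0.0177
gripper_force: 45.4
```

>>> carry_out(
  delta_pos=[
    [0, 0, 0.0015],
    [0, 0, 0.003],
    [0, 0, 0.005],
    [0, 0, 0.005],
  ],
  turn=[
    [0, 0, 0],
    [0, 0, 0],
    [0, 0, 0],
    [0, 0, 0],
  ],
  claw=[1, 1, 1, 1],
)

```text
clock: 11.3
position: [0.4814, 0.1681, 0.0857]
ee_rot: [0.0, 0.314, 0.949, 0.0]
contact_force: [-0.2, 0.7, 6.3]
width: 0.018
gripper_force: 45.7
```

>>> carry_out(
  delta_pos=[
    [0, 0, 0.001],
    [0, 0, 0.0025],
    [0, 0, 0.0025],
    [0, 0, 0.0025],
  ],
  turn=[
    [0, 0, 0],
    [0, 0, 0],
    [0, 0, 0],
    [0, 0, 0],
  ],
  claw=[1, 1, 1, 1],
)

```text
clock: 11.7
position: [0.4815, 0.1681, 0.0848]
ee_rot: [0.0, 0.314, 0.949, 0.0]
contact_force: [-1.0, 0.0, 7.5]
width: 0.0179
gripper_force: 45.8
```

>>> carry_out(
  delta_pos=[
    [0, 0, 0.001],
    [0, 0, 0.002],
    [0, 0, 0.002],
  ],
  turn=[
    [0, 0, 0],
    [0, 0, 0],
    [0, 0, 0],
  ],
  claw=[1, 1, 1],
)

```text
clock: 12.0
position: [0.4815, 0.1681, 0.0841]
ee_rot: [0.0, 0.314, 0.949, 0.0]
contact_force: [-1.0, -1.0, 7.6]
width: 0.0181
gripper_force: 45.9
```

>>> carry_out(
  delta_pos=[
    [0, 0, 0.0005],
    [0, 0, 0.001],
    [0, 0, 0.001],
  ],
  turn=[
    [0, 0, 0],
    [0, 0, 0],
    [0, 0, 0],
  ],
  claw=[1, 1, 1],
)

```text
clock: 12.3
position: [0.4814, 0.1681, 0.0838]
ee_rot: [0.0, 0.314, 0.949, 0.0]
contact_force: [-1.3, -1.3, 7.7]
width: 0.0181
gripper_force: 46.0
```

>>> carry_out(
  delta_pos=[
    [0, 0, 0.0005],
    [0, 0, 0.001],
    [0, 0, 0.001],
  ],
  turn=[
    [0, 0, 0],
    [0, 0, 0],
    [0, 0, 0],
  ],
  claw=[1, 1, 1],
)

```text
clock: 12.6
position: [0.4815, 0.1681, 0.0835]
ee_rot: [0.0, 0.314, 0.949, 0.0]
contact_force: [-1.3, -0.9, 9.2]
width: 0.0176
gripper_force: 46.0
```

>>> carry_out(
  delta_pos=[
    [0, 0, 0.0005],
    [0, 0, 0.001],
    [0, 0, 0.001],
  ],
  turn=[
    [0, 0, 0],
    [0, 0, 0],
    [0, 0, 0],
  ],
  claw=[1, 1, 1],
)

```text
clock: 12.9
position: [0.4815, 0.1681, 0.0831]
ee_rot: [0.0, 0.314, 0.949, 0.0]
contact_force: [-2.4, 0.3, 9.3]
width: 0.0175
gripper_force: 46.1
```

>>> carry_out(
  delta_pos=[
    [0, 0, 0.0005],
    [0, 0, 0.001],
    [0, 0, 0.001],
  ],
  turn=[
    [0, 0, 0],
    [0, 0, 0],
    [0, 0, 0],
  ],
  claw=[1, 1, 1],
)

```text
clock: 13.2
position: [0.4815, 0.1681, 0.083]
ee_rot: [0.0, 0.314, 0.949, 0.0]
contact_force: [-2.6, -0.4, 11.3]
width: 0.0178
gripper_force: 46.4
```

The collar is at its stop, with force rising past 10 N after about 6 mm of travel. I'll hold down slightly and let the ring close.

>>> carry_out(
  delta_pos=[
    [0, 0, 0.001],
    [0, 0, 0.001],
    [0, 0, 0.0015],
    [0, 0, 0.0015],
    [0, 0, 0.0015],
    [0, 0, 0.0015],
    [0, 0, 0.0015],
    [0, 0, 0.0015],
  ],
  turn=[
    [0, 0, 0],
    [0, 0, 0],
    [0, 0, 0],
    [0, 0, 0],
    [0, 0, 0],
    [0, 0, 0],
    [0, 0, 0],
    [0, 0, 0],
  ],
  claw=[0.55, 0.45, 0.35, 0.25, 0.15, 0.1, 0, 0],
)

```text
clock: 14.0
position: [0.4812, 0.168, 0.081]
ee_rot: [-0.0, 0.314, 0.949, -0.0]
contact_force: [0.3, 0.2, -0.0]
width: 0.0429
gripper_force: 0.0
```

```bash
python3 c.py r1
```

```text
tcp [0.4812 0.168  0.081 ] q [-0.0003  0.3139  0.9495 -0.0002] F [ 0.3464  0.242  -0.0405] w 0.042888257799113136 g 0.0 tilt 0.03777243653613828
side 2274
 tool-frame low pts x range [-0.0081  0.0293  0.0729] y [-0.0176  0.0164  0.0346] z [0.0074 0.0194 0.0485]
side 0.84 [ 0.57   -0.3574 -0.0025] tool [-0.3845 -0.3688  0.0836]
side 0.63 [0.4665 0.1783 0.0659] tool [ 0.0179 -0.0004  0.0152]
side 0.58 [ 0.6735 -0.1896 -0.0023] tool [-0.3676 -0.1724  0.0833]
top 330
 tool-frame low pts x range [-0.0148  0.0327  0.0577] y [-0.0236 -0.0075  0.0115] z [0.0078 0.0153 0.0515]
top 0.71 [ 0.5712 -0.3567 -0.0019] tool [-0.385  -0.3676  0.083 ]
top 0.67 [ 0.6689 -0.1881 -0.0016] tool [-0.363  -0.1739  0.0826]
top 0.55 [0.4725 0.1793 0.0609] tool [0.0137 0.004  0.0201]
```

View pics/r1.png

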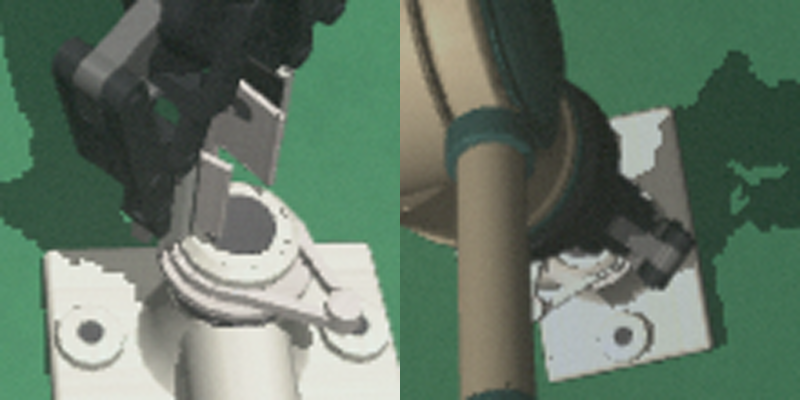

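The ring has closed under the lip (around (240,270)) and lies level, with the ears relaxed between the opened fingers. Open further and retreat straight up.

>>> carry_out(
  delta_pos=[
    [0, 0, 0],
    [0, 0, 0],
    [0, 0, 0],
    [0, 0, -0.02],
    [0, 0, -0.06],
    [0, 0, -0.12],
    [0, 0, -0.22],
    [0, 0, -0.32],
    [0, 0, -0.4],
    [0, 0, -0.4],
    [0, 0, -0.4],
  ],
  turn=[
    [0, 0, 0],
    [0, 0, 0],
    [0, 0, 0],
    [0, 0, 0],
    [0, 0, 0],
    [0, 0, 0],
    [0, 0, 0],
    [0, 0, 0],
    [0, 0, 0],
    [0, 0, 0],
    [0, 0, 0],
  ],
  claw=[-0.3, -0.5, -0.5, -0.5, -0.5, -0.5, -0.5, -0.5, -0.5, -0.5, -0.5],
)

```text
clock: 15.3
position: [0.4815, 0.1681, 0.2426]
ee_rot: [0.001, 0.314, 0.949, 0.001]
contact_force: [0.6, 0.9, -0.0]
width: 0.0637
gripper_force: 0.0
```

```bash
python3 - <<'E'
from h import *
np.set_printoptions(precision=4,suppress=True)
d=cam("side"); W=cloud(d).reshape(-1,3)
a=np.radians(143.4); xt=np.array([np.cos(a),np.sin(a)]); yt=np.array([np.sin(a),-np.cos(a)])
l=np.c_[(W[:,:2]-[.4688,.178])@xt,(W[:,:2]-[.4688,.178])@yt,W[:,2]]
E=l[(np.hypot(l[:,0],l[:,1])<.04)&(l[:,2]>.085)&(l[:,2]<.14)]
for s in(-1,1):
    e=E[E[:,1]*s>0]; print("ear",len(e),e.mean(0),e[:,0].min(),e[:,0].max(),"ztop",np.percentile(e[:,2],98))
for i in np.arange(.016,.042,.006):
    e=l[(l[:,0]>i)&(l[:,0]<i+.006)&(np.abs(l[:,1])<.03)&(l[:,2]>.055)&(l[:,2]<.08)]; print(i,len(e),np.percentile(e[:,2],[50,90]) if len(e) else None)
x,y=proj(d,[.4688,.178,.08]).astype(int)
save(d,"pics/f1.png",(x-50,y-45,x+50,y+35),7); print(manip.get_state()["contact_force"])
E
```

```text
ear 419 [-0.0134 -0.0148  0.1019] -0.029728958238851112 0.0018139138476647445 ztop 0.11556229119107127
ear 488 [-0.0132  0.0169  0.1016] -0.02950970187916028 0.0016549332005092081 ztop 0.11567219632595528
0.016 180 [0.065  0.0715]
0.022 82 [0.0642 0.067 ]
0.027999999999999997 57 [0.0655 0.0671]
0.033999999999999996 62 [0.0693 0.0707]
0.039999999999999994 68 [0.0696 0.0711]
[ 0.2939 -0.6874 -0.0373]
```

View pics/f1.png

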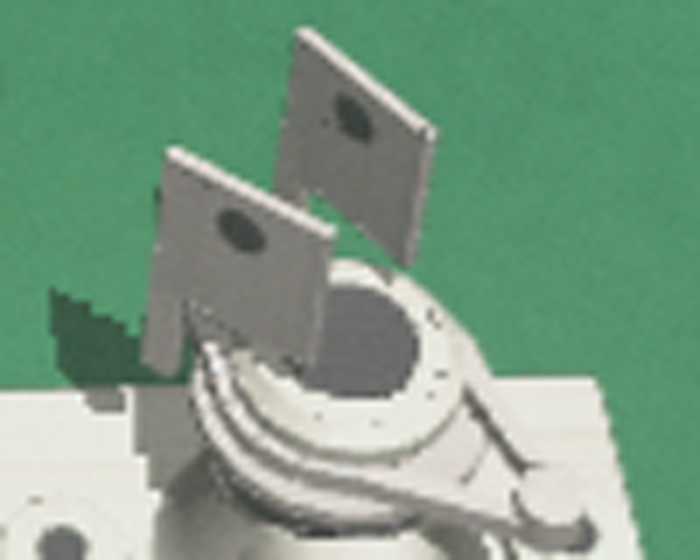

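The ring is closed and level: both ear tops are at 115.6 mm, ear spread matches a nearly relaxed jaw, and the ring is seated under the lip all round. The gripper is clear, so I'm handing in.

```bash
python3 -c "
from rig import manip
print(manip.sign_off())"
```

```text
the job is handed in; nothing more can be done
None
```

I fitted the middle-sized clip to the neck and handed the job in at about 15 s of the 61 s; no verdict came back. In the last picture the ring lies closed and level under the lip; collar travel wasn't measured after release, and the float and pick were not re-checked, though the arm never went near them.

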